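# Find the released clean-out flap on the core box and push it open

## Task

One of the four identical aluminium clean-out flaps on the black core box has been released and the other three are locked: press gently on the orange ring at the near end of one flap after another until you find the one that rocks, pressing it down so that its far end rises. Then push the raised far end up and back towards the robot until the flap stands upright, and leave it standing open. Work with the fingertips only, grasp nothing, and leave the loose things on and around the box where they are.

Things in the scene. Friction and masses are not known exactly. Their poses are not given: they have to be found in the camera images.
- core_box: Black resin core box, fixed, 145 x 452 mm, rim 70 mm high, open inside, under a row of 4 identical aluminium flaps (pitch 86 mm along y). Three are locked: pressed, they give 1 to 3 mm on a rubber seat and spring back. Each pivots between two dark steel lugs (22 x 6 mm, no higher than the flap). Origin: at table height under the pivot line, mid-row; x points across the row, away from the robot; y left along it; z up
- flap_a (a joint): angle (rad) of the released flap, whichever of the four places it is in (this changes): 0 flat and shut, grows as its near end goes down and its far end rises; 1.57 upright, far end on top; stop at 1.75. It gives way at about 3 to 6 N on the ring; its stiff hinge stays where it is left. Pressing anything with over 45 N is rough
- mark_1 (a point): centre of the orange ring on top of the near (robot's) end of the 1st flap, the leftmost; fixed to the box, does not move with the flap. Flap: 90 mm long along the box's x, 58 wide, 8 thick, top face 90 mm above the table, centred on this point across its width; its near edge 12 mm nearer, its pivot 28 mm farther along +x and 4 mm lower, its far edge 78 mm farther along +x
- mark_2 (a point): centre of the orange ring on top of the near end of the 2nd flap from the robot's left; fixed to the box, does not move with the flap. Same sizes and offsets as for mark_1
- mark_3 (a point): centre of the orange ring on top of the near end of the 3rd flap from the robot's left; fixed to the box, does not move with the flap. Same sizes and offsets as for mark_1
- mark_4 (a point): centre of the orange ring on top of the near end of the 4th (rightmost) flap from the robot's left; fixed to the box, does not move with the flap. Same sizes and offsets as for mark_1
- gauge: bystander: brass gauge cylinder, diameter 30 mm, 45 mm high, loose, standing on an end of the core box's rim; origin at the centre of its underside
- core_print: bystander: terracotta core print, stepped, 42 mm across, 38 mm high, loose, standing on the other end of the core box's rim; origin at the centre of its underside
- pin: bystander: polished steel parting pin on a 28 mm foot, 70 mm high, loose, standing on the table just beyond the core box; origin at the centre of its underside
- rammer: bystander: turned boxwood rammer, 52 mm across, 152 mm high, loose, standing on the table to the left of the core box; origin at the centre of its underside
- paste_tin: bystander: tin with a yellow band, 54 mm across, 60 mm high, loose, standing on the table to the right of the core box; origin at the centre of its underside

How it is judged:
By the outcome, as a careful person would: the job done as asked, in the order asked, and still so for the second after the job is handed in, with the robot touching nothing.
It also fails if it takes over 48 s, if anything falls off the work surface, if the arm or the gripper's body presses on something with over 40 N, if the wrist force passes 120 N, or if a joint passes its speed limit or range.

## Robot

A 6-joint arm with a two-finger parallel gripper is mounted at the origin on the work surface. World frame = base frame: x ahead of the robot, y to its left, z up, the work surface at z = 0. Lengths are in m, angles in degrees, forces in N, time in s.
With the tool pointing down it reaches from about 0.4 to 0.825 m from the base axis. Payload 7 kg.
Tool frame: the origin (TCP) lies on the centre line of the jaws, within the pads' length; the fingertips stand 14 mm ahead of it and the grasp point (between the pads) lies 5 mm behind it; z points along the fingers, y is the line along which they close (so a half turn about z gives the same grasp; the last joint's range is limited). The gripper opens to 88 mm and grips with 3 to 60 N. Pads are 19 mm wide; open, the fingers measure 130 mm over their backs; the gripper's body (78 mm by 193 mm) begins 47 mm behind the grasp point.
Start: joints at [91.851, 20.546, 0.682, 0, -70.136, -16.507], TCP at [0.171, 0.653, 0.241] pointing down, gripper open.
Joint ranges: [-176.03, 176.03], [-82.01, 121.73], [-58.28, 71.71], [-173.87, 95.51], [-174.79, -0.11], [-173.66, 173.66]. Speed limits (degrees/s): [136.94, 136.94, 172.46, 180, 180, 180].

## Interface

Orientations are given as [roll, pitch, yaw] about the fixed x, y, z axes, in that order (R = Rz(yaw) Ry(pitch) Rx(roll)).
In Python, from plant import r gives the robot as it stands.
- The arm moves only by the tool send_rows, never from a script. Its argument "steps" is a list of rows, each an object with "dp": the shift along the tool's x, y, z in mm, a list of three; "roll": the turn about the tool's z in rad; "jaw": the opening in per cent of the stroke, from 0 (shut) to 100 (fully open). In form: [{"dp": [tx, ty, tz], "roll": roll, "jaw": jaw}, ...]. A call has 1 to 5 rows; each row is the pose to reach, as a shift and turn from the pose commanded when the call began, along the tool's axes at that moment; what a row does not reach only later rows make up. A row lasts 1/8 s, in which the tool goes at most 62.5 mm and 10.7 degrees, less where a joint would pass 70% of its speed; a pose out of reach is approached as far as the arm can. A call with a gripper value outside its range is refused whole. The fingers move at their own pace and stop on an object; "newtons" is the grip in N (left out, the last holds). Time passes only in rows, so rows that repeat a pose let the fingers close. It gives the time, the measured TCP pose, the force, the opening and the grip force at its end, in the units of the state.
- r.get_state(): the state, without advancing time (a new reading comes with each control period).
- r.capture(name): name is "scene" or "top" or "wrist"; returns a dict with "image" (480x640x3 uint8, blue, green, red), "K" (3x3 intrinsics, pixels), "dist" ([k1, k2, p1, p2, k3] as OpenCV has them; the pictures are not rectified), "rvec" (rotation vector, rad) and "tvec" (3), from world to camera coordinates, as OpenCV has them. Camera axes: x right, y down, z forward; pixel columns grow to the right and rows downward; lengths in m; the calibration is good to about 2 mm. A picture is of the moment at which its call begins. There is no depth.
- r.close_job(): hands the job in; it is judged then, once.
The state is a dict: "time_s": time; "joints": joint angles; "qd": joint speeds; "joint_torque": joint torques, N m; "tcp_pos": TCP position; "eef_rot": TCP orientation; "contact_force": force on the tool from outside, world axes, zero at the start; "moment": the same for the moment, N m; "gripper_width": finger opening in m; "gripper_force": force on a finger pad.
Only numpy, scipy, OpenCV 4.12 (cv2) and the standard library are available. Lean on these libraries where they do the work, as an engineer would, in place of code of your own. Each camera call takes 0.05 s, during which the arm holds its last target. There are 200 camera calls.

## Working session

There is one attempt and no reset: what is moved stays moved. The work goes in short steps, Python scripts to look and compute and a tool call to move; the robot and the scene stay as the last step left them, time stands still between calls to the robot, and variables do not carry over. Pictures are saved under pics/ and viewed, at most 10 in all, crops included, and the job is handed in when it is done.

Besides the shell and the picture viewer there is one more tool, called as name(argument=value, ...), one argument or row to a line, values as JSON. send_rows: Moves the arm, as the interface text tells. Its arguments: {"type":"object","properties":{"steps":{"type":"array","items":{"type":"object","properties":{"dp":{"type":"array","items":{"type":"number"}},"roll":{"type":"number"},"jaw":{"type":"number"}}}},"newtons":{"type":"number"}},"required":["steps"]}

```bash
mkdir -p pics; ls
cat > h.py <<'E'
import numpy as np, cv2
from plant import r
def ray(c,uv,z):
    K=np.array(c["K"],float);d=np.array(c["dist"],float)
    n=cv2.undistortPoints(np.array(uv,float).reshape(-1,1,2),K,d).reshape(-1,2)
    R=cv2.Rodrigues(np.array(c["rvec"],float))[0];t=np.array(c["tvec"],float).ravel()
    o=-R.T@t; D=np.c_[n,np.ones(len(n))]@R
    return o+D*((z-o[2])/D[:,2])[:,None]
def blobs(img,lo,hi,amin=15):
    m=cv2.inRange(cv2.cvtColor(img,cv2.COLOR_BGR2HSV),np.array(lo),np.array(hi))
    n,l,s,c=cv2.connectedComponentsWithStats(m)
    return [(c[i].round(1),s[i,4],s[i,:4]) for i in range(1,n) if s[i,4]>=amin]
E
python3 - <<'E'
from h import *
for n in("scene","top"):
    c=r.capture(n);cv2.imwrite(f"pics/{n}0.png",c["image"])
    print(n)
    for b in blobs(c["image"],(5,150,120),(22,255,255)): print(b[0],b[1],b[2],ray(c,b[0],.09).round(4))
print(r.get_state())
E
```

```text
pics
scene
[51.5  5.3] 104 [46  0 11 12] [[-1.9184  0.8078  0.09  ]]
[259.8 231.5] 16 [258 229   7   6] [[ 0.4789 -0.046   0.09  ]]
[235.4 256.9] 34 [230 254  13   7] [[ 0.5018 -0.1258  0.09  ]]
[204.3 286. ] 57 [198 282  14   9] [[ 0.521 -0.209  0.09 ]]
[446.9 314.7] 2932 [384 285 121  59] [[ 0.8397 -0.0326  0.09  ]]
[443.7 363.9] 2227 [378 318 131  79] [[ 0.884  -0.1202  0.09  ]]
[164.4 426.5] 451 [143 412  40  24] [[ 0.6848 -0.4128  0.09  ]]
top
[350.5  88.8] 503 [316  82  72  15] [[ 0.8751 -0.0285  0.09  ]]
[361.9 144.7] 299 [334 139  58  12] [[ 0.7559 -0.0472  0.09  ]]
[323.7 145.7] 107 [315 141  18  11] [[0.7565 0.0292 0.09  ]]
[449.9 258.9] 48 [445 254  11  11] [[ 0.5201 -0.2072  0.09  ]]
[406.6 269.8] 56 [401 265  12  11] [[ 0.5014 -0.1232  0.09  ]]
[363.6 280.8] 48 [359 276  10  11] [[ 0.4826 -0.0399  0.09  ]]
[320.  291.8] 50 [315 287  11  11] [[0.4639 0.0444 0.09  ]]
[290.4 296.3] 15 [286 291   8  10] [[0.4569 0.1013 0.09  ]]
{'time_s': 0.1, 'joints': array([ 9.18490600e+01,  2.05894655e+01,  6.37231487e-01, -1.49470435e-02,
       -7.01355858e+01, -1.65055227e+01]), 'qd': array([ 0.12633116, -0.14790888,  0.04553894, -0.00076228, -0.02756845,
        0.08418356]), 'joint_torque': array([-2.09926337e-03, -5.84162378e+01,  2.93753189e+01,  7.01554433e+00,
        1.02132460e-02, -4.06523191e-05]), 'tcp_pos': array([0.17074202, 0.65261196, 0.23968743]), 'eef_rot': array([ 1.79911807e+02, -1.14795513e-02, -1.46615435e+01]), 'contact_force': array([-0.53361473,  0.0384422 ,  0.93581121]), 'moment': array([ 0.04724079, -0.04549167,  0.04844118]), 'gripper_force': 0.0, 'gripper_width': 0.08737203738515602}
```

View pics/top0.png

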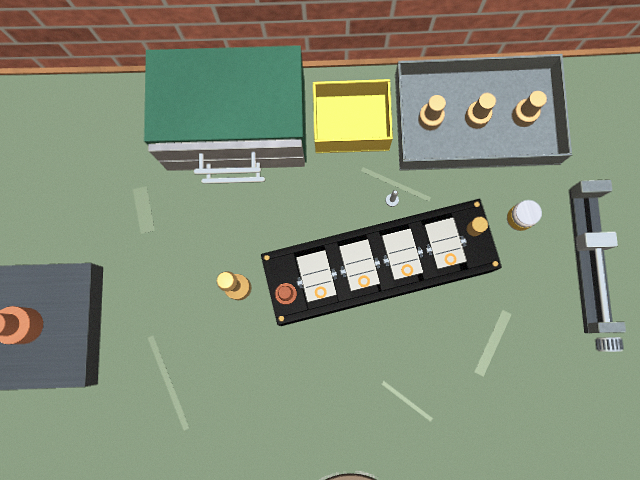

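View pics/scene0.png

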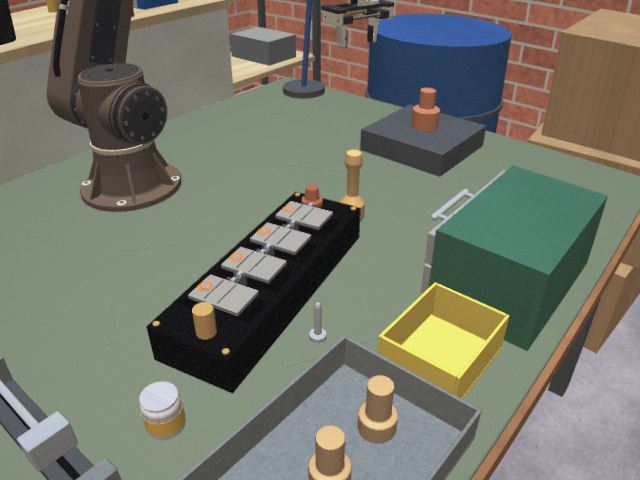

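```bash
cat >> h.py <<'E'
from scipy.spatial.transform import Rotation as Ro
M=np.array([[.4639,.0444],[.4826,-.0399],[.5014,-.1232],[.5201,-.2072]])
YAW=np.degrees(np.arctan2(.0187*3,.2516/1)) # box yaw
BX=np.array([np.cos(np.radians(YAW)),np.sin(np.radians(YAW))]);BY=np.array([-BX[1],BX[0]])
def P(i,x,tipz,y=0): return np.r_[M[i-1]+x*BX+y*BY,tipz+.014]  # TCP target, box-x offset from ring
def go(t,yaw=YAW):
    s=r.get_state();R=Ro.from_euler("xyz",s["eef_rot"],degrees=True).as_matrix()
    print("dp",(R.T@(t-s["tcp_pos"])*1000).round(1),"roll",round(-np.radians(yaw-s["eef_rot"][2]),3))
def st():
    s=r.get_state();print(s["time_s"],s["tcp_pos"].round(4),s["eef_rot"].round(1),s["contact_force"].round(1),s["gripper_width"])
E
python3 - <<'E'
from h import *
print(YAW)
c=r.capture("top")
print(ray(c,[[240,290],[286,295],[480,226],[392,200]],0).round(3), ray(c,[[226,281]],.152).round(3))
go(P(1,-.005,.23)); go(P(1,-.005,.11)); st()
E
```

```text
12.569791807678698
[[ 0.481  0.213  0.   ]
 [ 0.467  0.117  0.   ]
 [ 0.601 -0.294  0.   ]
 [ 0.664 -0.113  0.   ]] [[0.483 0.213 0.152]]
dp [433.2 516.6  -3.5] roll -0.475
dp [433.1 516.4 116.5] roll -0.475
0.15 [0.1707 0.6527 0.2398] [179.9  -0.  -14.7] [-0.3  1.2 -0.3] 0.08773942385989997
```

send_rows(
  steps=[
    {"dp": [40, 48, -5], "roll": -0.1, "jaw": 0},
    {"dp": [80, 96, -5], "roll": -0.25, "jaw": 0},
    {"dp": [120, 144, -5], "roll": -0.4, "jaw": 0},
    {"dp": [160, 192, -5], "roll": -0.475, "jaw": 0},
    {"dp": [200, 240, -5], "roll": -0.475, "jaw": 0},
  ],
  newtons=20,
)

```text
time_s: 0.78
tcp_pos: [0.304, 0.3683, 0.2455]
eef_rot: [-180.0, -0.0, 12.6]
contact_force: [2.0, -0.1, 0.1]
gripper_width: 0.0433
gripper_force: 0.0
```

```bash
python3 -c "
from h import *
st();go(P(1,-.005,.23))"
```

```text
0.775 [0.304  0.3683 0.2455] [-180.    -0.    12.6] [ 2.  -0.1  0.1] 0.0432856609883626
dp [ 80.1 351.    1.5] roll 0.001
```

send_rows(
  steps=[
    {"dp": [14, 60, 0], "roll": 0, "jaw": 0},
    {"dp": [27, 118, 0], "roll": 0, "jaw": 0},
    {"dp": [40, 176, 0], "roll": 0, "jaw": 0},
    {"dp": [54, 235, 0], "roll": 0, "jaw": 0},
    {"dp": [67, 290, 0], "roll": 0, "jaw": 0},
  ],
)

```text
time_s: 1.4
tcp_pos: [0.4324, 0.0999, 0.2458]
eef_rot: [-180.0, -0.0, 12.6]
contact_force: [0.7, 1.1, 0.4]
gripper_width: 0.001
gripper_force: 0.0
```

```bash
python3 -c "
from h import *
c=r.capture('wrist');cv2.imwrite('pics/w1.png',c['image'])
st();go(P(1,-.005,.11))
for b in blobs(c['image'],(5,150,120),(22,255,255),60): print(b[0],b[1],ray(c,b[0],.09).round(4))
"
```

```text
1.45 [0.4337 0.0953 0.2455] [179.9   0.   12.4] [ 2.4 -3.2  0.7] 0.000677164866104453
dp [ 13.7  56.1 121.6] roll -0.003
[296.7 173.3] 65 [[0.4669 0.1257 0.09  ]]
[486.2 197.5] 254 [[ 0.4827 -0.0387  0.09  ]]
[580.4 197.5] 243 [[ 0.5019 -0.1223  0.09  ]]
```

send_rows(
  steps=[
    {"dp": [13, 56, 40], "roll": 0, "jaw": 0},
    {"dp": [13, 56, 90], "roll": 0, "jaw": 0},
    {"dp": [13, 56, 115], "roll": 0, "jaw": 0},
    {"dp": [13, 56, 120], "roll": 0, "jaw": 0},
    {"dp": [13, 56, 120], "roll": 0, "jaw": 0},
  ],
)

```text
time_s: 2.08
tcp_pos: [0.4572, 0.0503, 0.1261]
eef_rot: [180.0, -0.0, 12.6]
contact_force: [0.4, 0.5, 0.8]
gripper_width: 0.0006
gripper_force: 0.0
```

```bash
python3 -c "
from h import *
st();go(P(1,-.005,.09))
"
```

```text
2.075 [0.4572 0.0503 0.1261] [180.   -0.   12.6] [0.4 0.5 0.8] 0.0006131870401260339
dp [ 0.2  7.2 22.1] roll 0.0
```

send_rows(
  steps=[
    {"dp": [0, 7, 10], "roll": 0, "jaw": 0},
    {"dp": [0, 7, 18], "roll": 0, "jaw": 0},
    {"dp": [0, 7, 21], "roll": 0, "jaw": 0},
    {"dp": [0, 7, 23], "roll": 0, "jaw": 0},
    {"dp": [0, 7, 24], "roll": 0, "jaw": 0},
  ],
)

```text
time_s: 2.7
tcp_pos: [0.4581, 0.043, 0.1022]
eef_rot: [180.0, 0.0, 12.6]
contact_force: [-7.0, -0.5, 14.5]
gripper_width: 0.0006
gripper_force: 7.5
```

send_rows(
  steps=[
    {"dp": [0, 0, 1], "roll": 0, "jaw": 0},
    {"dp": [0, 0, 2], "roll": 0, "jaw": 0},
  ],
)

```text
time_s: 2.95
tcp_pos: [0.4581, 0.0429, 0.1009]
eef_rot: [180.0, 0.0, 12.6]
contact_force: [-9.6, 0.1, 23.4]
gripper_width: 0.0005
gripper_force: 11.9
```

send_rows(
  steps=[
    {"dp": [0, 0, -16], "roll": 0, "jaw": 0},
    {"dp": [0, 30, -18], "roll": 0, "jaw": 0},
    {"dp": [0, 70, -18], "roll": 0, "jaw": 0},
    {"dp": [0, 86, -18], "roll": 0, "jaw": 0},
    {"dp": [0, 86, -8], "roll": 0, "jaw": 0},
  ],
)

```text
time_s: 3.58
tcp_pos: [0.4777, -0.0413, 0.1077]
eef_rot: [-180.0, -0.1, 12.5]
contact_force: [-0.2, -0.7, -0.2]
gripper_width: 0.0004
gripper_force: 0.0
```

send_rows(
  steps=[
    {"dp": [0, 0, 4], "roll": 0, "jaw": 0},
    {"dp": [0, 0, 6], "roll": 0, "jaw": 0},
    {"dp": [0, 0, 7], "roll": 0, "jaw": 0},
    {"dp": [0, 0, 8], "roll": 0, "jaw": 0},
  ],
)

```text
time_s: 4.08
tcp_pos: [0.4766, -0.0406, 0.0995]
eef_rot: [-180.0, 0.0, 12.6]
contact_force: [-2.8, -1.4, 3.1]
gripper_width: 0.0002
gripper_force: 1.5
```

send_rows(
  steps=[
    {"dp": [0, 0, 2], "roll": 0, "jaw": 0},
    {"dp": [0, 0, 4], "roll": 0, "jaw": 0},
    {"dp": [0, 0, 6], "roll": 0, "jaw": 0},
  ],
)

```text
time_s: 4.45
tcp_pos: [0.4773, -0.0406, 0.0935]
eef_rot: [-180.0, -0.0, 12.6]
contact_force: [-2.3, 1.2, 3.4]
gripper_width: 0.0008
gripper_force: 1.4
```

Flap 2 rocks. Keep pressing.

send_rows(
  steps=[
    {"dp": [0, 0, 3], "roll": 0, "jaw": 0},
    {"dp": [0, 0, 6], "roll": 0, "jaw": 0},
    {"dp": [0, 0, 9], "roll": 0, "jaw": 0},
    {"dp": [0, 0, 12], "roll": 0, "jaw": 0},
    {"dp": [0, 0, 14], "roll": 0, "jaw": 0},
  ],
)

```text
time_s: 5.08
tcp_pos: [0.4769, -0.0409, 0.0793]
eef_rot: [180.0, 0.0, 12.6]
contact_force: [-0.5, -0.2, 2.2]
gripper_width: 0.0003
gripper_force: 0.9
```

```bash
python3 -c "
from h import *
c=r.capture('scene');cv2.imwrite('pics/s1.png',cv2.resize(c['image'][140:380,120:440],None,fx=2.4,fy=2.4))
st();go(P(2,.028,.06))
"
```

```text
5.125 [ 0.4768 -0.0409  0.0791] [-180.     0.    12.5] [-0.4  0.   2.1] 0.0005903764551479271
dp [33.9  0.3  5.1] roll -0.0
```

View pics/s1.png

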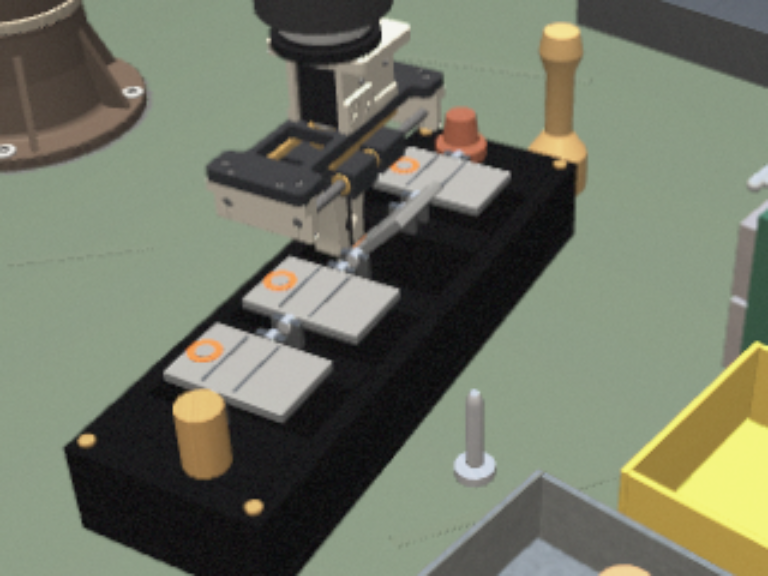

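send_rows(
  steps=[
    {"dp": [0, 0, -40], "roll": 0, "jaw": 0},
    {"dp": [0, 0, -85], "roll": 0, "jaw": 0},
    {"dp": [10, 0, -105], "roll": 0, "jaw": 0},
    {"dp": [50, 0, -105], "roll": 0, "jaw": 0},
    {"dp": [100, 0, -105], "roll": 0, "jaw": 0},
  ],
)

```text
time_s: 5.75
tcp_pos: [0.5753, -0.0189, 0.1852]
eef_rot: [-180.0, -0.1, 12.6]
contact_force: [-0.1, -0.3, 0.6]
gripper_width: 0.0004
gripper_force: 0.0
```

```bash
python3 -c "
from h import *
c=r.capture('scene');cv2.imwrite('pics/s2.png',cv2.resize(c['image'][140:380,120:440],None,fx=2.4,fy=2.4))
st();go(P(2,.028+.068,.105));go(P(2,.028+.0145,.105))
"
```

```text
5.8 [ 0.5811 -0.0177  0.1841] [ 1.799e+02 -1.000e-01  1.260e+01] [10.5  0.1  4.1] 0.00026114347504722414
dp [-5.1  0.2 65.1] roll 0.001
dp [-58.6   0.1  65. ] roll 0.001
```

View pics/s2.png

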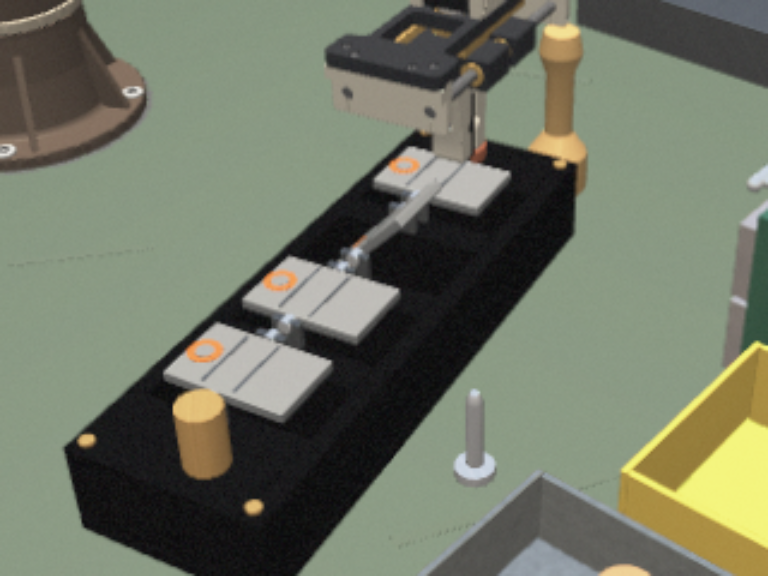

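The flap stays tilted at about 45° and the fingers are beyond its far end. Next I go down and then push back.

send_rows(
  steps=[
    {"dp": [0, 0, 30], "roll": 0, "jaw": 0},
    {"dp": [0, 0, 58], "roll": 0, "jaw": 0},
    {"dp": [0, 0, 65], "roll": 0, "jaw": 0},
    {"dp": [-8, 0, 65], "roll": 0, "jaw": 0},
    {"dp": [-16, 0, 65], "roll": 0, "jaw": 0},
  ],
)

```text
time_s: 6.42
tcp_pos: [0.559, -0.0225, 0.1206]
eef_rot: [180.0, -0.1, 12.6]
contact_force: [0.7, 0.2, -0.4]
gripper_width: 0.0001
gripper_force: 0.0
```

send_rows(
  steps=[
    {"dp": [-6, 0, 0], "roll": 0, "jaw": 0},
    {"dp": [-12, 0, 0], "roll": 0, "jaw": 0},
    {"dp": [-18, 0, 0], "roll": 0, "jaw": 0},
    {"dp": [-22, 0, 0], "roll": 0, "jaw": 0},
    {"dp": [-26, 0, 0], "roll": 0, "jaw": 0},
  ],
)

```text
time_s: 7.05
tcp_pos: [0.5335, -0.0282, 0.1201]
eef_rot: [-180.0, -0.0, 12.6]
contact_force: [1.2, 1.0, 2.2]
gripper_width: 0.0008
gripper_force: 0.9
```

```bash
python3 -c "
from h import *
st();go(P(2,.028+.0135,.105))
"
```

```text
7.05 [ 0.5335 -0.0282  0.1201] [-180.    -0.    12.6] [1.2 1.  2.2] 0.0008251610893548939
dp [-10.7   0.4   1.1] roll -0.0
```

send_rows(
  steps=[
    {"dp": [-4, 0, 0], "roll": 0, "jaw": 0},
    {"dp": [-8, 0, 0], "roll": 0, "jaw": 0},
    {"dp": [-11, 0, 0], "roll": 0, "jaw": 0},
    {"dp": [-11, 0, 0], "roll": 0, "jaw": 0},
  ],
)

```text
time_s: 7.55
tcp_pos: [0.5227, -0.0307, 0.1195]
eef_rot: [180.0, 0.0, 12.6]
contact_force: [1.2, 0.8, 1.9]
gripper_width: 0.0001
gripper_force: 0.8
```

```bash
python3 -c "
from h import *
c=r.capture('scene');cv2.imwrite('pics/s3.png',cv2.resize(c['image'][140:340,180:420],None,fx=3,fy=3))
st();go(P(2,.028+.0135,.105))
"
```

```text
7.6 [ 0.5227 -0.0306  0.1195] [180.    0.   12.6] [ 1.1 -0.5  1.9] 0.0004770747541851119
dp [0.4 0.3 0.5] roll -0.0
```

View pics/s3.png

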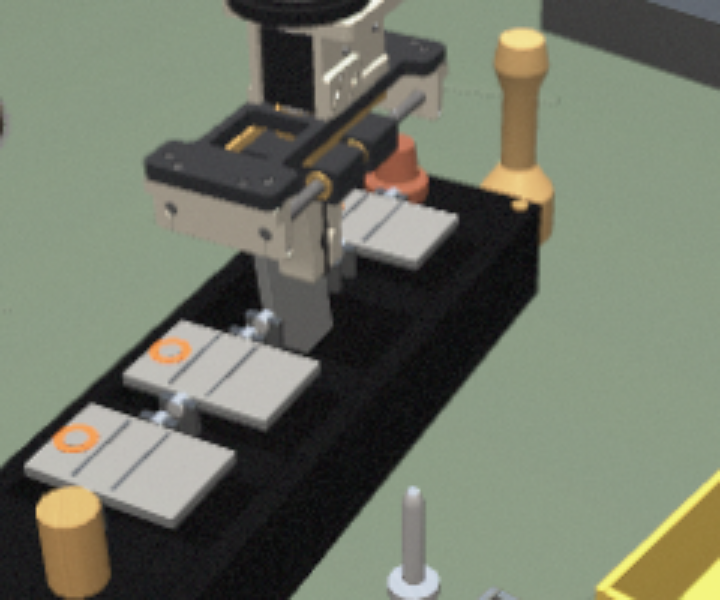

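send_rows(
  steps=[
    {"dp": [20, 0, 0], "roll": 0, "jaw": 0},
    {"dp": [50, 0, 0], "roll": 0, "jaw": 0},
    {"dp": [60, 0, -40], "roll": 0, "jaw": 0},
    {"dp": [60, 0, -80], "roll": 0, "jaw": 0},
    {"dp": [60, 0, -80], "roll": 0, "jaw": 0},
  ],
)

```text
time_s: 8.22
tcp_pos: [0.5827, -0.0174, 0.2022]
eef_rot: [180.0, -0.2, 12.6]
contact_force: [-0.4, 0.5, -0.7]
gripper_width: 0.0006
gripper_force: 0.0
```

```bash
python3 -c "
from h import *
c=r.capture('scene');cv2.imwrite('pics/s4.png',cv2.resize(c['image'][140:340,180:420],None,fx=3,fy=3))
p=np.r_[M[1]+.028*BX,.086]
def pr(q): return cv2.projectPoints(np.array(q),np.array(c['rvec']),np.array(c['tvec']),np.array(c['K']),np.array(c['dist']))[0].reshape(-1,2)
for a in (80,85,90,95,100):
    t=np.radians(a);e=np.r_[BX*np.cos(t),np.sin(t)]*.05;w=np.r_[BY,0]*.029;n=np.r_[-BX*np.sin(t),np.cos(t)]*.004
    print(a,((pr([p+e+w+n,p+e-w+n,p+e-w-n,p+e+w-n])-[180,140])*3).round(0).tolist())
st()
"
```

```text
80 [[322.0, 194.0], [269.0, 242.0], [282.0, 248.0], [334.0, 200.0]]
85 [[316.0, 192.0], [263.0, 240.0], [275.0, 244.0], [328.0, 197.0]]
90 [[309.0, 191.0], [256.0, 238.0], [268.0, 242.0], [321.0, 194.0]]
95 [[302.0, 190.0], [249.0, 237.0], [261.0, 240.0], [314.0, 192.0]]
100 [[296.0, 190.0], [243.0, 237.0], [255.0, 238.0], [308.0, 191.0]]
8.275 [ 0.5815 -0.0174  0.2003] [-180.    -0.    12.5] [-0.2 -0.3  0.1] 0.0006922315029926974
```

View pics/s4.png

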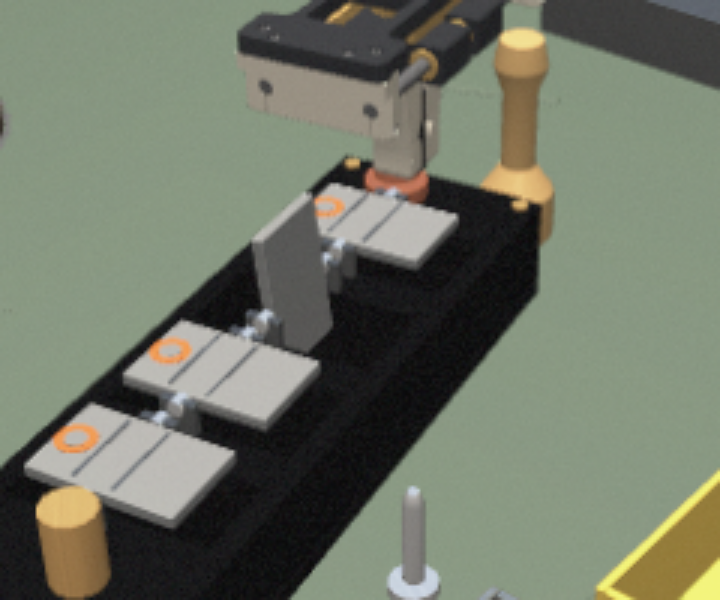

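The flap stands upright: its top corners at about (307,194), (253,239) and (319,198) match the 90° prediction. Nothing else has moved.

```bash
python3 -c "
from plant import r
print(r.close_job())"
```

```text
the job is handed in; nothing more can be done
None
```

Flap 2 (second from the robot's left) was the released one; I rocked it, pushed its far end up and back to about 90°, left it standing open with the robot clear, and handed the job in about 8 s into the 48 s allowed.

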